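# Nest the tapered mixing cups in the sprung cup stand

## Task

Put the two resin mixing cups away, nested, in the grey cup stand. Push the blue cup down between the stand's sprung ribs and stop while the stand's rim is within the white band just below the blue cup's collar: white must still show above the rim, or the cup is jammed. Then nest the yellow cup in the blue one, upright and with its collar down on the blue rim, without driving the blue cup past its band, and leave the small things standing nearby where they are.

Things in the scene. Friction and masses are not known exactly. Their poses are not given: they have to be found in the camera images.
- cup_blue: Loose blue plastic cup, open at the top, upright, 79 mm tall, 40 g. Origin: centre of its underside, z up its axis. Outside, a cone of radius 15 mm at the underside growing to 22 mm at 45 mm; there a step (the collar's underside), then a straight collar of 52 mm diameter up to the rim at 79 mm: grip it there. A white band rings the cone from 36.5 to 43.5 mm above the underside, just below the collar.
- cup_blue_rim (a point): Centre of the blue cup's mouth at rim height, 79 mm above its underside; z up the cup's axis. The collar is 47 mm wide inside; below it the inside narrows like the outside (wall 2.5 mm, floor 4 mm).
- cup_yellow: Loose yellow plastic cup, same shape and size as the blue one but without a white band; origin at the centre of its underside, z up. Nested in the blue cup, its collar's underside rests on the blue rim: its origin is then 34 mm above the blue cup's origin, with 1.5 to 2 mm of play sideways.
- cup_stand: Fixed grey cup stand: an upright round holder, 65 mm outside, 48 mm inside at the rim, rim 62 mm above the worktop, on a dark round foot of 92 mm. Origin: centre of its underside, z up; its inner floor is at 10 mm. With the middle of the band at the rim, the blue cup's origin is 22 mm above the stand's origin (collar 5 mm above the rim).
- cup_stand_rim (a point): Centre of the stand's mouth, 62 mm above its underside. 10 to 24 mm below it are three upright orange ribs, 120 degrees apart, that yield outward on springs. The blue cone meets them with its collar about 14 mm above the rim; from there the push needed grows from 0 to 7 to 9 N at 5 mm above the rim. Friction then holds the cup where it is left.
- green_mount: Bystander: green resin specimen mount, a disc of 30 mm diameter, 19 mm tall; origin at the centre of its underside.
- white_jar: Bystander: small clear jar with a white cap, 38 mm diameter, 48 mm tall; origin at the centre of its underside.
- round_block: Bystander: round steel hardness block, 55 mm diameter, 11 mm tall; origin at the centre of its underside.
- level: Bystander: round bullseye level, white with a green top, 38 mm diameter, 10 mm tall; origin at the centre of its underside.
Not all that is in view belongs to the job. Of the things like the cup_blue, leave any that is green; of the rest the smaller one is meant.

How it is judged:
On the way, in this order (a step that is already met when the one before it is completed fails the run):
1. the blue cup is nested in the stand with the stand's rim within its white band (z of cup_blue in the frame of cup_stand between 0.0185 and 0.0255 m and horizontal distance between cup_blue and cup_stand below 0.006 m and angle between cup_blue's own z axis and vertical below 0.1 rad), for 0.3 s.
2. the yellow cup is nested in the blue cup, its collar on the blue rim (z of cup_yellow in the frame of cup_blue between 0.031 and 0.0365 m and horizontal distance between cup_yellow and cup_blue_rim below 0.006 m and angle between the z axis of cup_yellow and the z axis of cup_blue, either way round below 0.07 rad), for 0.3 s.
At the end, for the whole second after the job is handed in: Blue cup in the stand: collar 1.5 to 8.5 mm above the stand's rim, within 6 mm of its axis, within 0.10 rad of upright. Yellow cup in the blue one: origin 31 to 36.5 mm above the blue origin (34 = resting), within 6 mm of centre and 0.07 rad of the blue axis. Both at rest (all of step 1 and all of step 2 and linear speed of each of cup_blue, cup_yellow below 0.02 m/s); the robot touches nothing.
It fails at once if the blue cup is jammed: pushed down over the stand until its collar is less than 1 mm above the rim (z of cup_blue in the frame of cup_stand below 0.018 m and horizontal distance between cup_blue and cup_stand below 0.02 m).
It fails at once if the green resin specimen mount is moved more than 20 mm (distance of green_mount from where it was at the start of the episode above 0.02 m).
It fails at once if the white-capped jar is moved more than 20 mm (distance of white_jar from where it was at the start of the episode above 0.02 m).
It fails at once if the round steel hardness block is moved more than 20 mm (distance of round_block from where it was at the start of the episode above 0.02 m).
It fails at once if the bullseye level is moved more than 20 mm (distance of level from where it was at the start of the episode above 0.02 m).
It also fails if it takes over 64 s, if anything falls off the work surface, if the arm or the gripper's body presses on something with over 40 N, if the wrist force passes 120 N, or if a joint passes its speed limit or range.

## Robot

A 6-joint arm with a two-finger parallel gripper is mounted at the origin on a cart in front of the work surface, level with it; the furniture and walls round the work are solid. World frame = base frame: x ahead of the robot, y to its left, z up, the work surface at z = 0. Lengths are in m, angles in rad, forces in N, time in s.
With the tool pointing down it reaches from about 0.3 to 0.825 m from the base axis. Payload 5.4 kg.
Tool frame: the origin (TCP) lies at the very end of the fingers, on their centre line; the grasp point (between the pads) lies 19 mm behind it; z points along the fingers, y is the line along which they close (so a half turn about z gives the same grasp; the last joint's range is limited). The gripper opens to 92 mm and grips with 3 to 60 N. Pads are 20 mm wide; open, the fingers measure 128 mm over their backs; the gripper's body (75 mm by 189 mm) begins 69 mm behind the grasp point.
Start: joints at [-1.517, 0.158, 1.597, -0, 1.386, -0.21], TCP at [0.15, -0.555, 0.215] pointing down, gripper open.
Joint ranges: [-2.91, 2.91], [-0.94, 2.29], [0.18, 2.7], [-1.29, 4.43], [0.17, 2.64], [-3, 3]. Speed limits (rad/s): [2.57, 2.57, 3.14, 3.14, 3.14, 3.14].

## Interface

Orientations are given as a rotation vector (axis times angle).
In Python, from workcell import bot gives the robot as it stands. Calls block until the motion is done:
- bot.goto(position, orientation): joint-space move of the TCP to a pose.
- bot.line_to(position, rot=None, max_speed=0.15): straight line of the TCP; rot=None keeps the orientation; max_speed is the mean speed in m/s.
- bot.set_joints(angles): joint-space move.
- bot.set_gripper(opening, newtons=None): opening from 0.0 (shut) to 1.0 (fully open); newtons is the grip in N (None keeps the last); returns when the fingers have stopped.
- bot.hold(seconds).
- bot.inverse_kinematics(position, orientation): joint angles nearest the present ones, or None.
- bot.read_camera(name): name is "side" or "top"; returns a dict with "pixels" (384x512x3 uint8, blue, green, red), "fx", "fy", "cx", "cy" (pixels), "R" (3x3) and "t" (3): a world point X has camera coordinates R X + t. Camera axes: x right, y down, z forward; pixel columns grow to the right and rows downward; lengths in m; the calibration is good to about 2 mm. A picture is of the moment at which its call begins. There is no depth.
A pose or a line that the arm cannot do raises bot.MotionError and nothing moves.
- bot.job_done(): hands the job in; it is judged then, once.
Readings, each from a call of its own:
- bot.current_clock(): time.
- bot.current_joints(): joint angles.
- bot.current_joint_vel(): joint speeds.
- bot.current_effort(): joint torques, N m.
- bot.current_ee_pos(): TCP position.
- bot.current_tool_rot(): TCP orientation.
- bot.current_contact_force(): force on the tool from outside, world axes, zero at the start.
- bot.current_ft_torque(): the same for the moment, N m.
- bot.current_opening(): opening from 0.0 (shut) to 1.0 (fully open).
- bot.current_grip_force(): force on a finger pad.
Only numpy, scipy, OpenCV 4.12 (cv2) and the standard library are available. Lean on these libraries where they do the work, as an engineer would, in place of code of your own. Each camera call takes 0.05 s, during which the arm holds its last target. There are 200 camera calls.

## Working session

There is one attempt and no reset: what is moved stays moved. The work goes in short steps, each a Python script; the robot and the scene stay as the last script left them, time stands still between calls to the robot, and variables do not carry over. Pictures are saved under pics/ and viewed, at most 11 in all, crops included, and the job is handed in when it is done.

```bash
mkdir -p pics; cat > h.py <<'E'
import numpy as np, cv2
from workcell import bot
def snap(n,f):
    c=bot.read_camera(n); cv2.imwrite(f,c["pixels"]); return c
def ray(c,u,v,z):
    R=np.array(c["R"]);t=np.array(c["t"]);o=-R.T@t
    d=R.T@np.array([(u-c["cx"])/c["fx"],(v-c["cy"])/c["fy"],1]); return o+d*(z-o[2])/d[2]
def proj(c,X):
    p=np.array(c["R"])@np.array(X)+np.array(c["t"]); return np.array([c["fx"]*p[0]/p[2]+c["cx"],c["fy"]*p[1]/p[2]+c["cy"]])
E
python3 - <<'E'
from h import *
for n in("top","side"):
    c=snap(n,f"pics/{n}0.png"); print(n,c["fx"],c["cx"],c["cy"],np.round(c["R"],3).tolist(),np.round(c["t"],3), np.round(-np.array(c["R"]).T@np.array(c["t"]),3))
print(bot.current_tool_rot(),bot.current_ee_pos(),bot.current_clock(),bot.current_contact_force())
E
```

```text
top 422.1336043856584 251.10024008960121 194.20005983606842 [[0.027, -1.0, 0.001], [-0.981, -0.027, -0.194], [0.194, 0.005, -0.981]] [0.22  0.533 0.83 ] [0.355 0.23  0.918]
side 438.6988243794469 260.1328632066949 188.3271523878407 [[-0.997, -0.076, -0.01], [-0.018, 0.354, -0.935], [0.075, -0.932, -0.354]] [0.552 0.022 1.212] [0.46  1.164 0.456]
[-3.11267594e+00 -4.12986155e-01 -2.33489274e-04] [ 0.14989314 -0.55454031  0.2137197 ] 0.1 [-0.4876712   0.42176568  0.50995738]
```

View pics/top0.png

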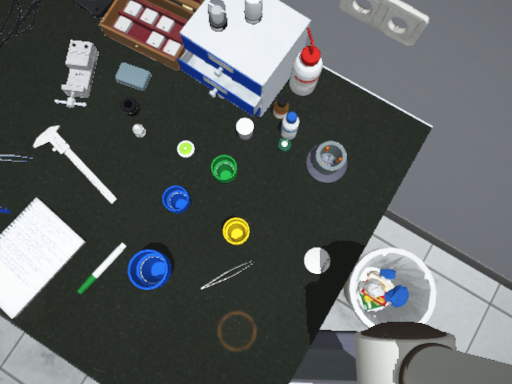

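View pics/side0.png

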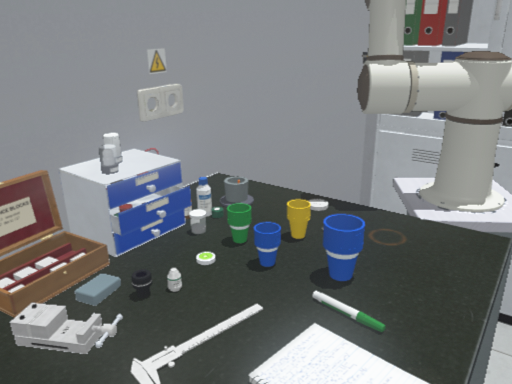

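The cup-like things in the top view are the green cup (223,168), the small blue cup (176,199), the large blue cup (150,269) and the yellow cup (236,231). The stand is at (329,158). By the description the small blue one is meant. Next I check it, the yellow cup and the stand in an enlarged crop.

```bash
python3 - <<'E'
from h import *
t=cv2.imread("pics/top0.png"); s=cv2.imread("pics/side0.png")
def cr(i,u,v,w=32): return cv2.resize(i[v-w:v+w,u-w:u+w],(260,260),interpolation=cv2.INTER_CUBIC)
a=np.hstack([cr(t,176,199),cr(t,236,231),cr(t,328,160)])
b=np.hstack([cr(s,267,243),cr(s,299,218),cr(s,237,192)])
cv2.imwrite("pics/crop1.png",np.vstack([a,b]))
E
```

```text
(no output)
```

View pics/crop1.png

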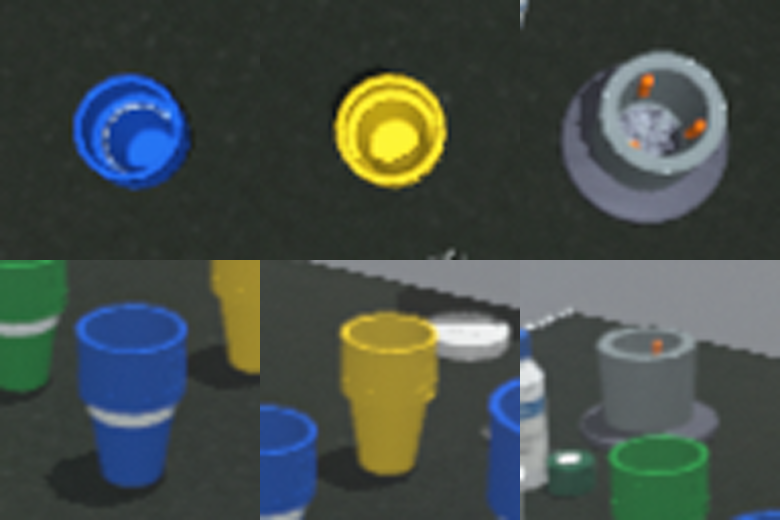

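```bash
python3 - <<'E'
from h import *
from scipy.optimize import least_squares
T=bot.read_camera("top");S=bot.read_camera("side")
obs=dict(blue=((175.8,198.8),(267.5,227.7),.079,.026),yellow=((236,231),(298.75,204.2),.079,.026),stand=((331.7,155.8),(236,180.9),.062,.0325))
P={}
im={}
for k,(a,b,z,r) in obs.items():
    pa,pb=ray(T,*a,z),ray(S,*b,z)
    q=least_squares(lambda p:np.r_[proj(T,[*p,z])-a,proj(S,[*p,z])-b],pa[:2])
    print(k,pa.round(4),pb.round(4),q.x.round(4),q.fun.round(2)); P[k]=(pa[0],pa[1],z,r)
t=T["pixels"].copy(); big=cv2.resize(t,None,fx=4,fy=4,interpolation=cv2.INTER_CUBIC)
for k,(x,y,z,r) in P.items():
    th=np.linspace(0,2*np.pi,60)
    for rr,zz in ((r,z),(.015,0) if k!="stand" else (.046,0)):
        pts=[(proj(T,[x+rr*np.cos(h),y+rr*np.sin(h),zz])+.5)*4 for h in th]
        cv2.polylines(big,[np.int32(pts)],True,(255,255,255),1)
out=np.hstack([big[int(v-32)*4:int(v+32)*4,int(u-32)*4:int(u+32)*4] for u,v in((176,199),(236,231),(330,160))])
cv2.imwrite("pics/ov.png",out)
for n,(u,v,z) in dict(round=(317,261,.011),mount=(285,145,.019),jar=(245,125,.048),green=(223,168,.079),big=(152,267,.11),bottle=(290,125,.08),tweez=(228,275,0)).items(): print(n,ray(T,u,v,z).round(3))
from scipy.spatial.transform import Rotation as Ro
print(Ro.from_rotvec(bot.current_tool_rot()).as_matrix().round(3).tolist())
E
```

```text
blue [0.5075 0.3861 0.079 ] [0.5083 0.3889 0.079 ] [0.508  0.3866] [-0.24 -0.25  0.23 -0.52]
yellow [0.4457 0.2623 0.079 ] [0.4466 0.2669 0.079 ] [0.4461 0.2628] [-0.24 -0.21  0.23 -0.72]
stand [0.6114 0.067  0.062 ] [0.6111 0.0757 0.062 ] [0.6117 0.0676] [-0.28 -0.12  0.17 -1.02]
round [0.394 0.091 0.011]
mount [0.646 0.162 0.019]
jar [0.68  0.252 0.048]
green [0.574 0.293 0.079]
big [0.37  0.417 0.11 ]
bottle [0.671 0.157 0.08 ]
tweez [0.36  0.279 0.   ]
[[0.965, 0.261, -0.0], [0.261, -0.965, 0.001], [0.0, -0.001, -1.0]]
```

View pics/ov.png

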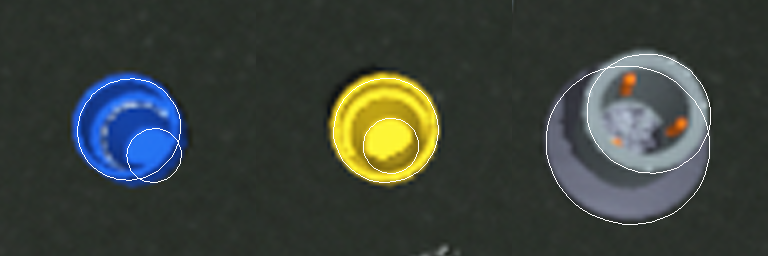

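```bash
cat >> h.py <<'E'
from scipy.spatial.transform import Rotation as Ro
def down(yaw):
    c,s=np.cos(yaw),np.sin(yaw); return Ro.from_matrix(np.array([[c,s,0],[s,-c,0],[0,0,-1]])).as_rotvec()
B=np.array([.5085,.3872]);Y=np.array([.4468,.2635]);ST=np.array([.6125,.0680])
def st(): print("t",round(bot.current_clock(),2),"p",np.round(bot.current_ee_pos(),4),"F",np.round(bot.current_contact_force(),2),"op",round(bot.current_opening(),3),"g",np.round(bot.current_grip_force(),1))
E
python3 - <<'E'
from h import *
for yaw in np.deg2rad([-60,-30,0,30,60,90]):
    print(round(np.rad2deg(yaw)),[ (np.round(q[[0,5]],2).tolist() if (q:=bot.inverse_kinematics([*p,z],down(yaw))) is not None else None) for p in(B,Y,ST) for z in(.047,.25)])
E
```

```text
-60 [None, None, [0.3, 2.92], [0.3, 2.92], [-0.09, 2.53], [-0.09, 2.53]]
-30 [[0.46, 2.56], [0.46, 2.56], [0.3, 2.39], [0.3, 2.39], [-0.09, 2.01], [-0.09, 2.01]]
0 [[0.46, 2.03], [0.46, 2.03], [0.3, 1.87], [0.3, 1.87], [-0.09, 1.49], [-0.09, 1.49]]
30 [[0.46, 1.51], [0.46, 1.51], [0.3, 1.35], [0.3, 1.35], [-0.09, 0.96], [-0.09, 0.96]]
60 [[0.46, 0.99], [0.46, 0.99], [0.3, 0.82], [0.3, 0.82], [-0.09, 0.44], [-0.09, 0.44]]
90 [[0.46, 0.46], [0.46, 0.46], [0.3, 0.3], [0.3, 0.3], [-0.09, -0.09], [-0.09, -0.09]]
```

```bash
python3 - <<'E'
from h import *
o=down(np.pi/2)
bot.set_gripper(.78,25)
bot.goto([*B,.22],o); st()
bot.line_to([*B,.049],max_speed=.12); st()
bot.set_gripper(0.0,25); bot.hold(.3); st()
bot.line_to([*B,.20],max_speed=.12)
bot.line_to([*ST,.20],max_speed=.2); bot.hold(.3); st()
bot.line_to([*ST,.140],max_speed=.1); bot.hold(.3); st()
t=snap("top","pics/t2.png")["pixels"];s=snap("side","pics/s2.png")["pixels"]
f=lambda i,u,v,w=50:cv2.resize(i[v-w:v+w,u-w:u+w],(400,400),interpolation=cv2.INTER_CUBIC)
cv2.imwrite("pics/c2.png",np.hstack([f(t,330,150),f(s,237,165)]))
E
```

```text
t 4.19 p [0.509  0.3866 0.22  ] F [ 0.65 -0.7  -0.04] op 0.783 g 0.0
t 5.77 p [0.5092 0.3875 0.05  ] F [ 0.7   0.21 -0.02] op 0.778 g 0.0
t 6.5 p [0.5087 0.3873 0.0493] F [-0.93 -0.3   2.22] op 0.559 g 25.0
t 10.03 p [0.6124 0.0683 0.2   ] F [ 0.1   0.55 -0.79] op 0.559 g 25.0
t 11.08 p [0.6129 0.068  0.1407] F [-0.57 -0.44 -0.86] op 0.561 g 25.0
```

View pics/c2.png

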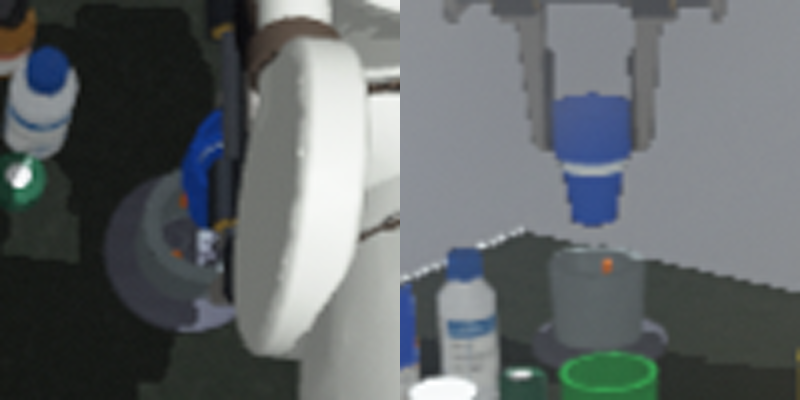

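The side crop shows the blue cup held upright between the fingers (crop cup centre x≈593, stand centre x≈598), with its white band below the finger tips. It sits about 1 mm too far towards +x, so I correct that and descend while watching the force.

```bash
cat >> h.py <<'E'
def av(n=12):
    p=[];f=[]
    for _ in range(n): p.append(bot.current_ee_pos());f.append(bot.current_contact_force());bot.hold(.02)
    p=np.mean(p,0);f=np.mean(f,0);print("t",round(bot.current_clock(),2),"p",p.round(4),"F",f.round(2));return p,f
E
python3 - <<'E'
from h import *
x=[ST[0]-.001,ST[1]]
for z in(.10,.085,.079,.075,.073):
    bot.line_to([*x,z],max_speed=.04); p,f=av()
    if np.hypot(*f[:2])>6 or (abs(f[2])>4 and z>.082): print("stop");break
s=snap("side","pics/s3.png")["pixels"]
cv2.imwrite("pics/c3.png",cv2.resize(s[140:220,197:277],(560,560),interpolation=cv2.INTER_CUBIC))
st()
E
```

```text
t 12.53 p [0.6118 0.068  0.1004] F [ 0.16  0.01 -0.05]
t 13.26 p [0.6115 0.068  0.085 ] F [ 0.1  -0.19 -0.19]
t 13.76 p [0.6116 0.068  0.0788] F [ 1.25 -0.07 -1.26]
t 14.21 p [0.6117 0.068  0.0749] F [ 2.5   0.48 -1.64]
t 14.66 p [0.612  0.068  0.0734] F [2.86 0.55 1.35]
t 14.71 p [0.612  0.068  0.0734] F [4.22 1.64 2.2 ] op 0.56 g 25.0
```

View pics/c3.png

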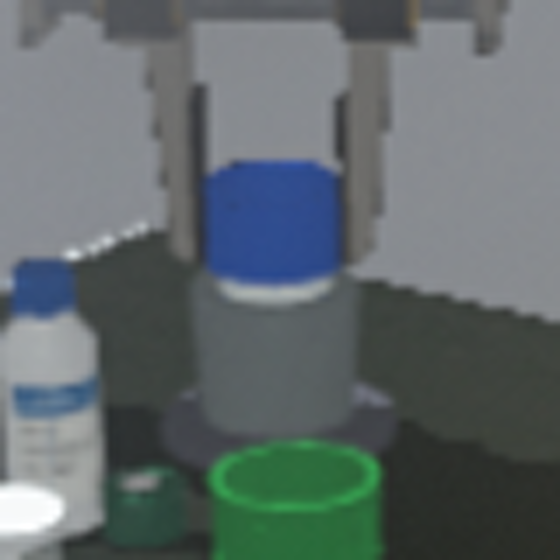

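The crop shows the blue cup upright in the stand, collar underside at y≈283 and rim front at y≈303, with white showing (about 6 to 7 mm of gap). The +x side force says the 1 mm correction was not needed, so I undo it and finish the push.

```bash
python3 - <<'E'
from h import *
for x,z in((.6125,.073),(.613,.0725),(.613,.0715)):
    bot.line_to([x,ST[1],z],max_speed=.03); p,f=av(25)
st()
E
```

```text
t 15.38 p [0.6123 0.068  0.0732] F [0.07 0.09 5.13]
t 16.04 p [0.6126 0.068  0.0725] F [-0.54  0.35  5.23]
t 16.71 p [0.6127 0.068  0.0715] F [-0.68  0.43  5.06]
t 16.71 p [0.6127 0.068  0.0715] F [-0.68 -0.08  4.52] op 0.561 g 25.0
```

```bash
python3 - <<'E'
from h import *
a=cv2.imread("pics/s3.png"); s=snap("side","pics/s4.png")["pixels"]
k=lambda s:cv2.resize(s[155:195,217:257],(400,400),interpolation=cv2.INTER_CUBIC)
cv2.imwrite("pics/c4.png",np.hstack([k(a),k(s)]))
E
```

```text
(no output)
```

View pics/c4.png

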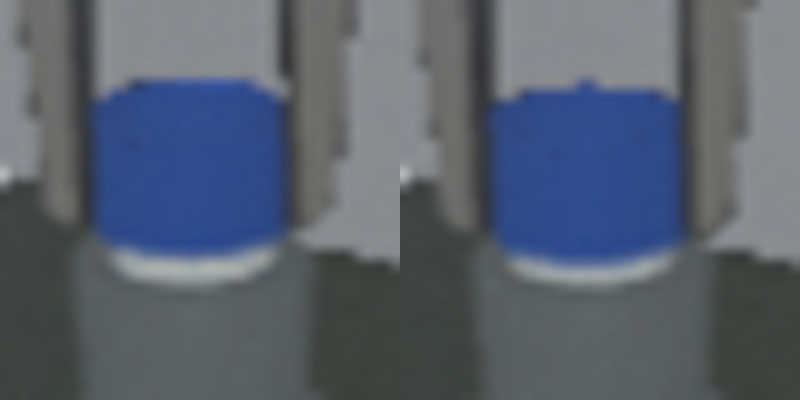

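Between the two pictures the collar dropped about 1 px with the fingers, so the cup did not slip. The gap is now about 4 to 5 mm with white still showing (y≈262 to 285). This agrees with the TCP height, so I release, fetch the yellow cup and hover over the stand.

```bash
python3 - <<'E'
from h import *
bot.set_gripper(.75,25); bot.hold(.3); av()
bot.line_to([.6127,ST[1],.22],max_speed=.12)
bot.line_to([*Y,.20],max_speed=.25)
t=snap("top","pics/t5.png")["pixels"];s=snap("side","pics/s5.png")["pixels"]
bot.line_to([*Y,.050],max_speed=.12)
bot.set_gripper(0.0,20); bot.hold(.3); av()
bot.line_to([*Y,.22],max_speed=.12); st()
f=lambda i,u,v,w=25:cv2.resize(i[v-w:v+w,u-w:u+w],(400,400),interpolation=cv2.INTER_CUBIC)
cv2.imwrite("pics/c5.png",np.hstack([f(t,332,155),f(s,237,175)]))
E
```

```text
t 17.71 p [0.613  0.068  0.0715] F [-0.31 -0.15 -0.04]
t 22.68 p [0.4471 0.2636 0.0504] F [-0.86 -0.1   5.1 ]
t 24.24 p [0.4463 0.2633 0.219 ] F [ 0.81 -1.05 -1.17] op 0.561 g 20.0
```

View pics/c5.png

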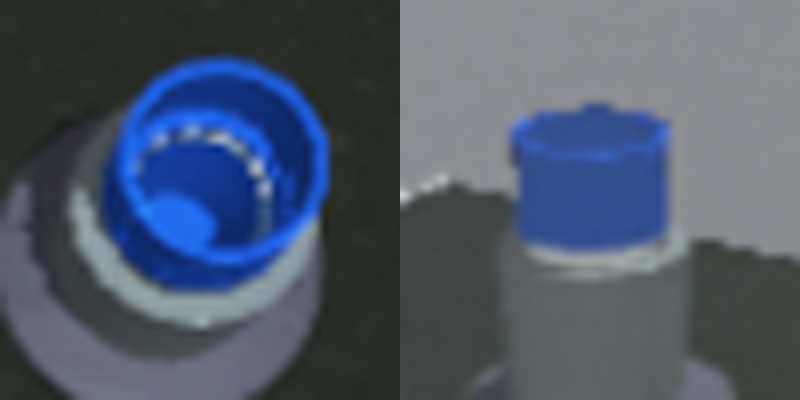

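The blue cup stands upright in the stand with white band showing all round; its rim centre is at top-view pixel (334.5,149.6). I compute that position and check where the yellow cup is held.

```bash
python3 - <<'E'
from h import *
T=bot.read_camera("top")
print("blue rim",ray(T,334.5,149.6,.101).round(4))
bot.line_to([.613,ST[1],.22],max_speed=.25)
bot.line_to([.613,ST[1],.170],max_speed=.1); bot.hold(.3); av()
s=snap("side","pics/s6.png")["pixels"]
cv2.imwrite("pics/c6.png",cv2.resize(s[105:205,187:287],(600,600),interpolation=cv2.INTER_CUBIC))
E
```

```text
blue rim [0.6129 0.0687 0.101 ]
t 26.62 p [0.6132 0.068  0.1704] F [-0.04  0.05 -0.81]
```

View pics/c6.png

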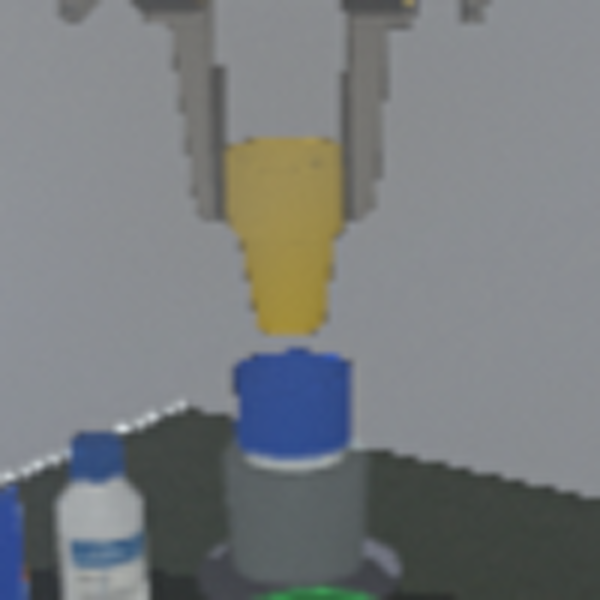

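The yellow cup is held over the blue one with its bottom centre at crop x≈293, against x≈294 for the blue cup; it has perhaps a slight tilt. I lower it under force watch.

```bash
python3 - <<'E'
from h import *
for z in(.145,.130,.12,.114,.111,.1095,.1085,.1078):
    bot.line_to([.613,.0683,z],max_speed=.05); p,f=av(10)
    if np.hypot(*f[:2])>4 or f[2]>3: print("stop");break
s=snap("side","pics/s7.png")["pixels"]
cv2.imwrite("pics/c7.png",cv2.resize(s[125:205,197:277],(560,560),interpolation=cv2.INTER_CUBIC))
E
```

```text
t 27.48 p [0.6132 0.0683 0.1453] F [-0.08  0.15 -0.55]
t 28.1 p [0.613  0.0683 0.1299] F [ 0.19 -0.17 -0.53]
t 28.62 p [0.6128 0.0683 0.1198] F [ 0.09 -0.14 -0.26]
t 29.05 p [0.6128 0.0683 0.1138] F [-0.12  0.21 -0.59]
t 29.47 p [0.6129 0.0683 0.1109] F [ 0.03  0.16 -0.42]
t 29.88 p [0.613  0.0683 0.1094] F [-0.27 -0.   -0.65]
t 30.3 p [0.613  0.0683 0.1085] F [-0.17  0.27 -0.3 ]
t 30.72 p [0.613  0.0683 0.1078] F [ 0.05 -0.04 -0.37]
```

View pics/c7.png

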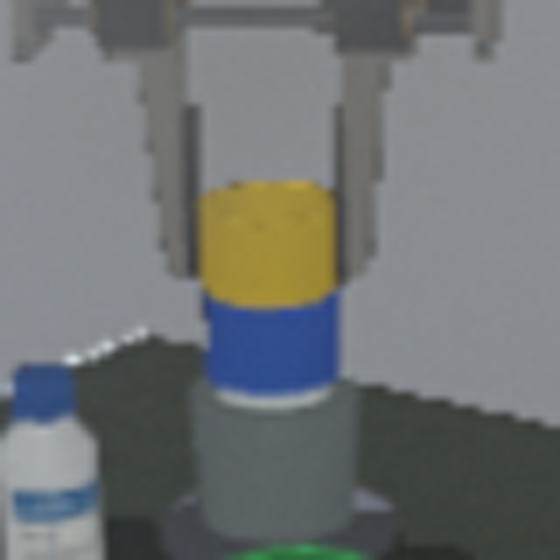

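The yellow cup sits inside the blue one with its collar bottom (y≈305) about at the blue rim, and white still shows below the blue collar (y≈397). I seat it with a light touch and release.

```bash
python3 - <<'E'
from h import *
for z in(.1072,.1067,.1062,.1057):
    bot.line_to([.613,.0683,z],max_speed=.03); p,f=av(10)
    if f[2]>.8: print("contact");break
bot.set_gripper(.75,20); bot.hold(.4)
bot.line_to([.613,.0683,.26],max_speed=.12)
bot.line_to([.46,.2,.26],max_speed=.25);bot.hold(.3); st()
t=snap("top","pics/t8.png")["pixels"];s=snap("side","pics/s8.png")["pixels"]
f=lambda i,u,v,w=30:cv2.resize(i[v-w:v+w,u-w:u+w],(400,400),interpolation=cv2.INTER_CUBIC)
cv2.imwrite("pics/c8.png",np.hstack([f(t,335,150),f(s,237,170)]))
E
```

```text
t 31.18 p [0.613  0.0683 0.1072] F [ 0.09 -0.04 -0.33]
t 31.6 p [0.6132 0.0683 0.1069] F [0.31 0.19 0.9 ]
contact
t 35.13 p [0.4605 0.1995 0.2599] F [ 0.21 -0.98 -0.46] op 0.745 g 0.0
```

View pics/c8.png

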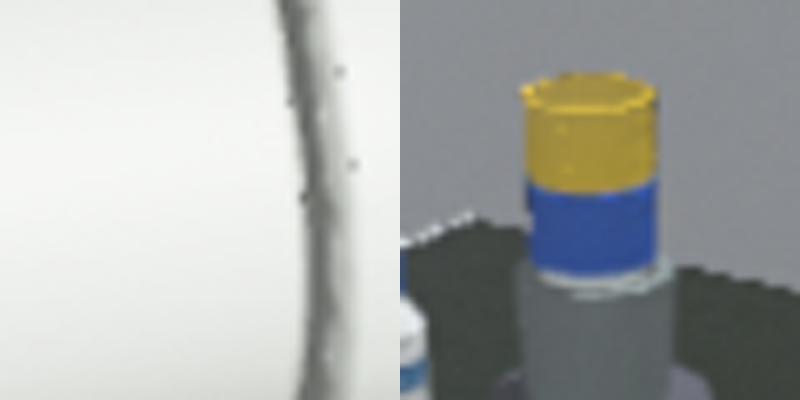

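The side crop shows the yellow cup upright with its collar on the blue rim (y≈190) and white still visible above the stand's rim (y≈277). The gripper is clear. First contact came at .1069 m against the predicted .1066 m, so the heights are right and I hand in.

```bash
python3 -c "
from h import *
print(bot.job_done())"
```

```text
the job is handed in; nothing more can be done
None
```

The job is handed in at about 35 s: the blue cup is in the stand with white still showing above the rim, and the yellow cup is nested upright in it with its collar on the blue rim; I did not re-check the bystanders in a final picture, and the hand-in returned no verdict.

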